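Set a flat bar to overhang a sawing board up to its cutting line

TASK

Get the aluminium flat bar ready for sawing: with your fingertips, push it along the wooden sawing board until it lies flat against the dark fence and sticks out over the board's right end by exactly the piece to be cut off, so that its red line is right above that end of the board. Only push it: do not pick it up or let it drop off, and leave the glue bottle, the roll of tape and the tape measure where they are.

Things in the scene. Friction and masses are not known exactly. Their poses are not given: they have to be found in the camera images.
- board_end (a point): Where the red line belongs: point fixed to the board, on its top surface, at the edge of its right (-y) end, 22.5 mm in front of the fence's face. Axes, those of the board: x across it towards the fence (away from the robot if the board is not turned), y along the fence, inwards over the board, z up. When the bar is set as wanted, red_line coincides with this point and the axes are parallel.
- saw_board: Plywood sawing board fixed to the bench, 140 (x) x 170 (y) x 22 mm thick, its top 22 mm above the bench; turned about the vertical from start to start. Origin: centre of its underside. A dark wooden fence stands along its whole far side: 18 mm high above the board's top, 20 mm wide, its face at x = +50 mm, facing -x. Axes as board_end.
- red_line (a point): Point on the underside of the loose aluminium flat bar, midway across its width, straight below the red line drawn across its top and down both sides (line 3 mm wide). Axes: x across the bar, y along it away from the end to be sawn off, z up. The end to be sawn off is 25 mm past the line (y = -25 mm here), the other end, with two dark drilled holes, at y = +75 mm.
- bar_center (a point): Centre of the same bar, 25 mm from the red line (y = +25 mm); same axes. The bar is 45 mm wide (x), 100 mm long (y), 8 mm thick, about 0.1 kg, and starts lying flat on the board, somewhat turned, clear of the fence, its red line 30 to 75 mm inwards of the board's right end. It slides easily (friction about 0.25) and stays where it is left.
- glue_bottle: White glue bottle with a blue label, 43 mm across, 126 mm tall, upright on the bench; origin at the centre of its foot. Bystander.
- pack_tape: Roll of brown packing tape lying flat, 104 mm across, 48 mm high; origin at the centre of its underside. Bystander.
- tape_measure: Yellow tape measure, 40 x 76 x 68 mm high, standing on the bench; origin at the centre of its underside. Bystander.

How it is judged:
By the outcome, as a careful person would: the job done as asked, in the order asked, and still so for the second after the job is handed in, with the robot touching nothing.
It also fails if it takes over 51 s, if anything falls off the work surface, if the arm or the gripper's body presses on something with over 40 N, if the wrist force passes 120 N, or if a joint passes its speed limit or range.

ROBOT

A 7-joint arm with a two-finger parallel gripper is mounted at the origin on a cart in front of the work surface, level with it; the furniture and walls round the work are solid. World frame = base frame: x ahead of the robot, y to its left, z up, the work surface at z = 0. Lengths are in m, angles in rad, forces in N, time in s.
With the tool pointing down it reaches from about 0.4 to 0.85 m from the base axis. Payload 4.5 kg.
Tool frame: the origin (TCP) lies at the very end of the fingers, on their centre line; the grasp point (between the pads) lies 19 mm behind it (tcp_to_grasp is the z of the grasp point in the tool frame, in m); z points along the fingers, y is the line along which they close (so a half turn about z gives the same grasp; the last joint's range is limited). The gripper opens to 88 mm and grips with 3 to 60 N. Pads are 18 mm wide; open, the fingers measure 123 mm over their backs; the gripper's body (75 mm by 187 mm) begins 45 mm behind the grasp point.
Start: joints at [-1.129, 0.689, -0.195, 1.565, 0.157, 0.902, -0.215], TCP at [0.248, 0.574, 0.239] pointing down, gripper open.
Joint ranges: [-3.01, 3.01], [-0.46, 2.08], [-1.47, 1.51], [0.13, 2.56], [-1, 4.14], [0.04, 2.09], [-2.66, 2.66]. Speed limits (rad/s): [2.57, 2.57, 3.14, 3.14, 3.14, 3.14, 3.14].

INTERFACE

Orientations are given as a unit quaternion [x, y, z, w].
In Python, from plant import * gives the robot as it stands. The module is installed in compiled form; this text tells all that it offers.
- The arm moves only by the shell command python3 -m jog 'ROWS' [OPENING] [FORCE]. ROWS is JSON, a list that holds one entry, the list of rows, each a list of 6 numbers: the shift along the tool's x, y, z in m, then the turn, a rotation vector about the tool's x, y, z in rad. In form: [[[dx, dy, dz, ax, ay, az], ...]]. A call has 1 to 12 rows; each row shifts and turns the commanded pose from where the row before left it, along the tool's axes as they then stand; what a row does not reach is not made up. A row lasts 1/8 s, in which the tool goes at most 62.5 mm and 10.7 degrees, less where a joint would pass 70% of its speed; a pose out of reach is approached as far as the arm can. A call with a gripper value outside its range is refused whole. OPENING is the finger opening in m, from 0 to 0.0881, set as the call begins (- or left out, the last holds). The fingers move at their own pace and stop on an object; FORCE is the grip in N (left out, the last holds). Time passes only in rows, so rows that do not move let the fingers close. It gives the time, the measured TCP pose, the force, the opening and the grip force at its end, in the units of the state.
- get_state(): the state, without advancing time (a new reading comes with each control period).
- snapshot(name): name is "scene" or "top" or "wrist"; returns a dict with "frame" (420x560x3 uint8, red, green, blue), "mtx" (3x3 intrinsics, pixels), "xyz" and "orientation" of the camera in the world; the wrist camera has in their place "mount" (4x4, takes a point from camera to tool coordinates, whose origin is the TCP and whose axes are the flange's). Camera axes: x right, y down, z forward; pixel columns grow to the right and rows downward; lengths in m; the calibration is good to about 2 mm. A picture is of the moment at which its call begins: read the wrist's pose just before it. There is no depth.
- finish_job(): hands the job in; it is judged then, once.
The state is a dict: "clock": time; "q": joint angles; "qd": joint speeds; "joint_torque": joint torques, N m; "tool_pos": TCP position; "eef_rot": TCP orientation; "contact_force": force on the tool from outside, world axes, zero at the start; "moment": the same for the moment, N m; "opening": opening from 0.0 (shut) to 1.0 (fully open); "finger_force": force on a finger pad.
Only numpy, scipy, OpenCV 4.12 (cv2) and the standard library are available. Lean on these libraries where they do the work, as an engineer would, in place of code of your own. Each camera call takes 0.05 s, during which the arm holds its last target. There are 200 camera calls.

## Working session

There is one attempt and no reset: what is moved stays moved. The work goes in short steps, Python scripts to look and compute and a shell command to move; the robot and the scene stay as the last step left them, time stands still between calls to the robot, and variables do not carry over. Pictures are saved under pics/ and viewed, at most 10 in all, crops included, and the job is handed in when it is done.

```bash
mkdir -p pics
python3 - <<'E'
from plant import *
import cv2
s=get_state();print(s["clock"],s["tool_pos"],s["eef_rot"],s["opening"])
for n in ("top","scene"):
    d=snapshot(n);cv2.imwrite(f"pics/{n}0.png",d["frame"][:,:,::-1]);print(n,d["mtx"],d["xyz"],d["orientation"])
E
```

```text
0.0 [0.24766304 0.57315512 0.23794005] [ 2.02434563e-01  9.79295377e-01 -8.93728550e-04 -1.17435693e-04] 1.0027295574334854
top [[460.05858406   0.         277.43918466]
 [  0.         460.05858406 205.38927863]
 [  0.           0.           1.        ]] [0.41539446 0.05197103 0.8911052 ] [-0.70099141  0.7102127  -0.03628473  0.05378098]
scene [[405.32720953   0.         281.01841834]
 [  0.         405.32720953 208.91131805]
 [  0.           0.           1.        ]] [0.00334173 0.46906891 0.57039681] [-0.39900059  0.80287878 -0.39911179  0.19207805]
```

View pics/top0.png

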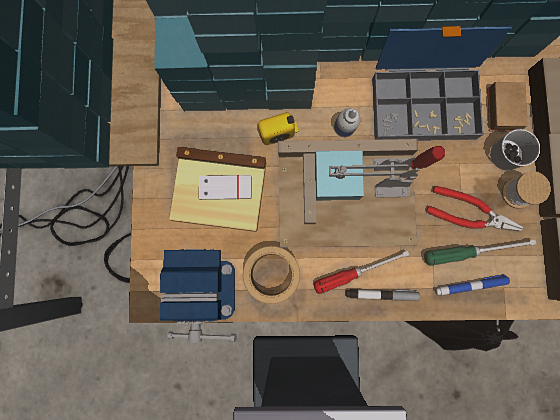

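View pics/scene0.png

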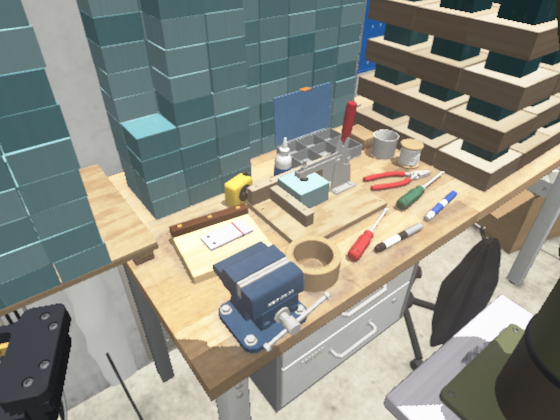

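The top view shows the board at about (170–265, 148–230) with its dark fence along the top. The bar is at (198–251, 175–199), with the red line near column 238. I'll zoom in on it.

Run:
```python
import cv2
a=cv2.imread("pics/top0.png")[140:235,160:280]
cv2.imwrite("pics/crop0.png",cv2.resize(a,None,fx=6,fy=6,interpolation=cv2.INTER_CUBIC))
```

```text
(no output)
```

View pics/crop0.png

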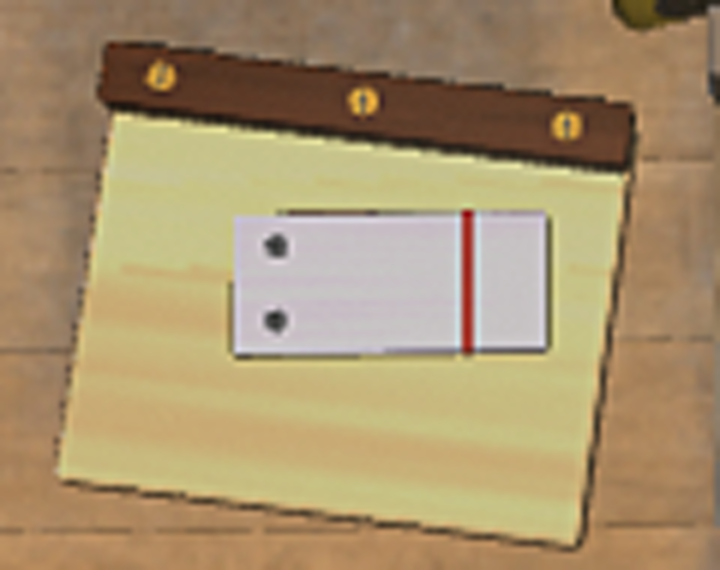

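The zoom gives these crop pixels. Board front corners: (60,481) and (579,548). Fence far top corners: (108,43) and (633,103). Bar corners: (234,215), (547,212), (550,349) and (233,355). Red line: column 468, rows 211–352.

```bash
cat > h.py <<'E'
import numpy as np
from scipy.spatial.transform import Rotation as R
from scipy.optimize import least_squares
BOARD={'fl':(-.07,.085,.022),'fr':(-.07,-.085,.022),'kl':(.07,.085,.04),'kr':(.07,-.085,.04),'nl':(.05,.085,.04),'nr':(.05,-.085,.04)}
BAR={'kl':(.0225,.075,.03),'kr':(.0225,-.025,.03),'fr':(-.0225,-.025,.03),'fl':(-.0225,.075,.03),'rk':(.0225,0,.03),'rf':(-.0225,0,.03)}
def proj(P,K,Rc,t):
    c=(P-t)@Rc; return (c@K.T)[:,:2]/c[:,2:]
def pose2w(p,L):
    L=np.array(L,float); return np.c_[L[:,:2]@R.from_euler('z',p[2]).as_matrix()[:2,:2].T+p[:2],L[:,2]]
def fit(L,uv,cam,p0):
    uv=np.array(uv,float)
    s=least_squares(lambda p:(proj(pose2w(p,L),*cam)-uv).ravel(),p0,x_scale=[.01,.01,.1])
    return s.x,s.fun.reshape(-1,2)
def report(b,r):
    c,s=np.cos(b[2]),np.sin(b[2]); d=r[:2]-b[:2]
    x,y=c*d[0]+s*d[1],-s*d[0]+c*d[1]
    print('board',b.round(4),'red',r.round(4),'red in board_end: x %.2f y %.2f mm, th %.2f deg'%((x-.0275)*1e3,(y+.085)*1e3,np.degrees(r[2]-b[2])))
E
python3 - <<'E'
from h import *
K=np.array([[460.05858406,0,277.43918466],[0,460.05858406,205.38927863],[0,0,1]])
cam=(K,R.from_quat([-0.70099141,0.7102127,-0.03628473,0.05378098]).as_matrix(),np.array([0.41539446,0.05197103,0.8911052]))
f=lambda c:(np.array(c)+.5)/6-.5+[160,140]
b,e=fit([BOARD[k] for k in('fl','fr','kl','kr')],f([(60,481),(579,548),(108,43),(633,103)]),cam,[.45,.15,0]);print(e.round(2))
r,e=fit([BAR[k] for k in('kl','kr','fr','fl','rk','rf')],f([(234,215),(547,212),(550,349),(233,355),(468,211),(468,352)]),cam,[.45,.15,0]);print(e.round(2))
report(b,r)
# tool axes now
print(R.from_quat([.20243,.97930,-.00089,-.00012]).as_matrix().round(3))
E
```

```text
[[-1.    0.25]
 [ 0.68 -0.1 ]
 [-0.26 -0.21]
 [ 0.55  0.03]]
[[ 0.01  0.07]
 [ 0.06 -0.31]
 [-0.33  0.21]
 [-0.05  0.03]
 [ 0.14  0.08]
 [ 0.17 -0.08]]
board [ 0.5598  0.1874 -0.1352] red [0.5633 0.1478 0.0006] red in board_end: x -18.67 y 46.24 mm, th 7.78 deg
[[-0.918  0.396 -0.001]
 [ 0.396  0.918 -0.002]
 [-0.    -0.002 -1.   ]]
```

```bash
python3 -m jog '[[[0,0,0,0,0,-0.136],[0,0,0,0,0,-0.135],[-0.0313,-0.0354,0,0,0,0],[-0.0313,-0.0354,0,0,0,0],[-0.0313,-0.0354,0,0,0,0],[-0.0313,-0.0354,0,0,0,0],[-0.0313,-0.0354,0,0,0,0],[-0.0313,-0.0354,0,0,0,0],[-0.0313,-0.0354,0,0,0,0],[-0.0313,-0.0354,0,0,0,0],[-0.0313,-0.0354,0,0,0,0],[-0.0313,-0.0354,0,0,0,0]]]' 0.05
python3 - <<'E'
from plant import *
import cv2
from h import *
s=get_state();d=snapshot("wrist");cv2.imwrite("pics/w1.png",d["frame"][:,:,::-1])
print(s["clock"],s["tool_pos"],s["eef_rot"],R.from_quat(s["eef_rot"]).as_matrix().round(3).tolist());print(d["mtx"],d["mount"])
E
```

```text
clock: 1.6
tool_pos: [0.5102, 0.179, 0.2385]
eef_rot: [0.068, 0.998, -0.0, -0.0]
contact_force: [1.3, 1.4, 0.6]
opening: 0.569
finger_force: 0.0
1.6 [0.51019908 0.17895125 0.23847121] [ 6.82964857e-02  9.97665036e-01 -4.90838973e-05 -2.52187200e-04] [[-0.991, 0.136, -0.001], [0.136, 0.991, -0.0], [0.0, -0.0, -1.0]]
[[301.01378798   0.         279.56707751]
 [  0.         301.01378798 206.44657507]
 [  0.           0.           1.        ]] [[ 4.72091485e-05 -9.49891579e-01 -3.12579566e-01  8.18346738e-02]
 [ 9.99999928e-01 -7.25110984e-05  3.71383287e-04 -2.59469865e-05]
 [-3.75439345e-04 -3.12579562e-01  9.49891508e-01 -1.46570507e-01]
 [ 0.00000000e+00  0.00000000e+00  0.00000000e+00  1.00000000e+00]]
```

View pics/w1.png

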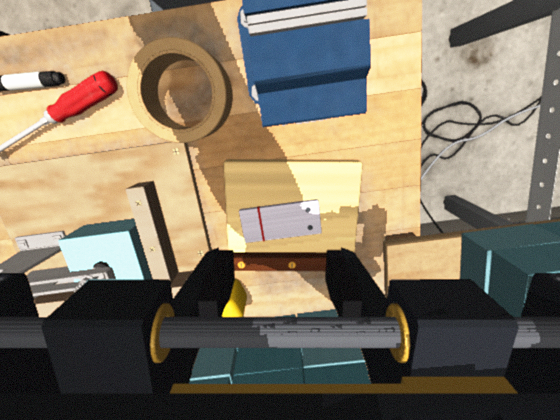

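The wrist view shows the bar at (240–322, 200–240) with its red line near (262,224). The dark fence is at row 262 and the way down in front of the bar is clear. I'll lower the fingers, then push towards the fence along tool -x.

```bash
python3 -m jog '[[[0,0,0.05,0,0,0],[0,0,0.05,0,0,0],[0,0,0.05,0,0,0],[0,0,0.04,0,0,0],[0,0,0.0215,0,0,0],[0,0,0,0,0,0]]]'
python3 -m jog '[[[-0.006,0,0,0,0,0],[-0.006,0,0,0,0,0],[-0.006,0,0,0,0,0],[-0.006,0,0,0,0,0],[-0.006,0,0,0,0,0],[-0.004,0,0,0,0,0],[-0.003,0,0,0,0,0],[-0.002,0,0,0,0,0],[0,0,0,0,0,0]]]'
python3 - <<'E'
from plant import *
import cv2
d=snapshot("wrist");cv2.imwrite("pics/w2.png",d["frame"][:,:,::-1])
E
```

```text
clock: 2.4
tool_pos: [0.5083, 0.1802, 0.0256]
eef_rot: [0.068, 0.998, -0.001, -0.002]
contact_force: [-0.5, -0.5, 0.1]
opening: 0.565
finger_force: 0.0
clock: 3.52
tool_pos: [0.5485, 0.1751, 0.0272]
eef_rot: [0.068, 0.998, 0.0, 0.0]
contact_force: [0.2, -0.1, 0.1]
opening: 0.568
finger_force: 0.0
```

View pics/w2.png

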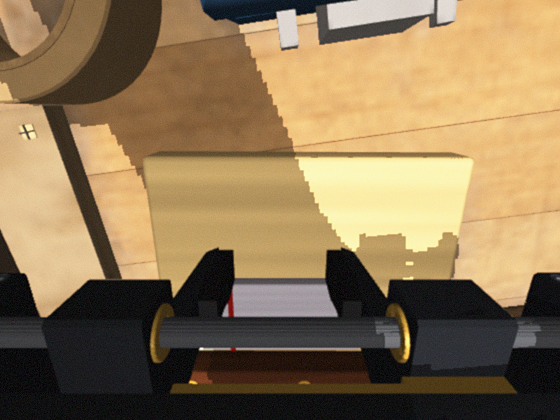

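The wrist view shows the bar's near edge level at row 279, square on both fingertips, with the red line at column 231. I'll press on to the fence.

```bash
python3 -m jog '[[[-0.002,0,0,0,0,0],[-0.002,0,0,0,0,0],[-0.001,0,0,0,0,0],[0,0,0,0,0,0]]]'
python3 -m jog '[[[-0.001,0,0,0,0,0],[-0.001,0,0,0,0,0],[-0.001,0,0,0,0,0],[0,0,0,0,0,0]]]'
```

```text
clock: 4.08
tool_pos: [0.5535, 0.1744, 0.0272]
eef_rot: [0.068, 0.998, 0.0, 0.0]
contact_force: [0.0, 0.3, 0.3]
opening: 0.569
finger_force: 0.0
clock: 4.58
tool_pos: [0.5551, 0.1742, 0.0271]
eef_rot: [0.068, 0.998, -0.0, -0.001]
contact_force: [-3.9, 1.0, 1.3]
opening: 0.567
finger_force: 2.0
```

```bash
python3 -m jog '[[[-0.001,0,0,0,0,0],[0,0,0,0,0,0],[0.006,0,0,0,0,0],[0.012,0,0,0,0,0],[0,0,-0.05,0,0,0],[0,0,-0.05,0,0,0],[0,0,0,0,0,0]]]'
python3 - <<'E'
import cv2
from h import *
from plant import *
s=snapshot("scene");t=snapshot("top");w=snapshot("wrist");st=get_state();print(st["tool_pos"])
import pickle;pickle.dump((s,t,w,st),open("s3.pkl","wb"))
a=cv2.resize(s["frame"][180:320,60:260],None,fx=4,fy=4,interpolation=cv2.INTER_CUBIC)[:, :, ::-1]
cv2.imwrite("pics/s3.png",a)
cv2.imwrite("pics/w3.png",w["frame"][:,:,::-1])
E
```

```text
clock: 5.45
tool_pos: [0.5418, 0.1773, 0.1308]
eef_rot: [0.069, 0.998, 0.002, 0.004]
contact_force: [1.0, 0.2, 0.4]
opening: 0.567
finger_force: 0.0
[0.53886333 0.17586889 0.12660342]
```

View pics/s3.png

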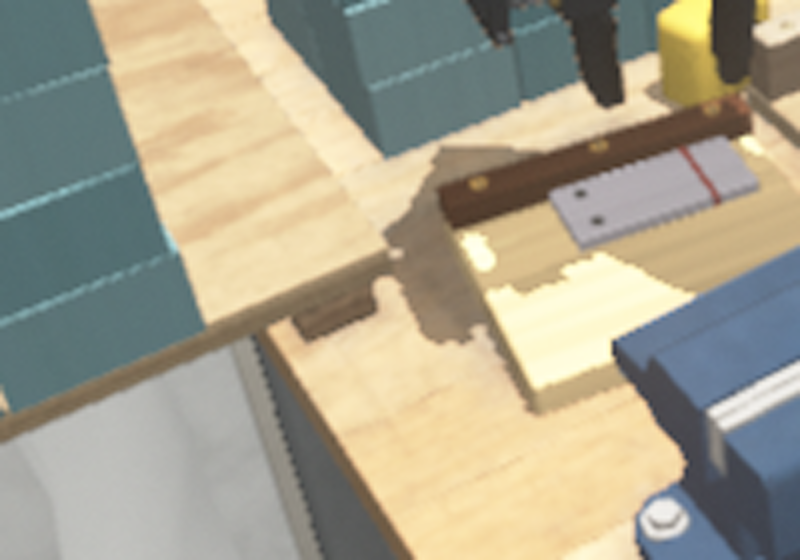

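View pics/w3.png

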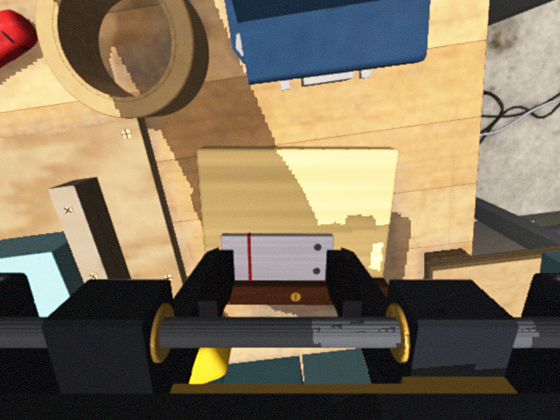

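The scene crop shows the bar against the fence. To the left there is a low raised shelf, corner at crop (392,252), i.e. full-frame (158,243). The wrist view shows the bar's front edge at row 234, columns 221–333, the red line at column 249, and the board's front edge at row 149, columns 198–397. I'll work out the shelf's position and the bar's from these.

```bash
cat >> h.py <<'E'
def wcam(w,st):
    T=np.eye(4);T[:3,:3]=R.from_quat(st["eef_rot"]).as_matrix();T[:3,3]=st["tool_pos"];T=T@np.array(w["mount"])
    return np.array(w["mtx"]),T[:3,:3],T[:3,3]
E
python3 - <<'E'
from h import *
import pickle,cv2
s,t,w,st=pickle.load(open("s3.pkl","rb"))
P=[]
for d in(s,t):
    Rc=R.from_quat(d["orientation"]).as_matrix();P.append(np.array(d["mtx"])@np.c_[Rc.T,-Rc.T@np.array(d["xyz"])])
X=cv2.triangulatePoints(P[0],P[1],np.array([[158.],[243]]),np.array([[160.],[165]]));print('shelf',(X[:3]/X[3]).ravel())
cam=wcam(w,st)
b,e=fit([BOARD[k] for k in('fl','fr')],[(397,149),(198,149)],cam,[.56,.19,-.13]);print(e.round(1).tolist())
r,e=fit([BAR[k] for k in('fr','fl','rf','rk')],[(221,234),(333,234),(249,234),(249,281)],cam,[.58,.15,-.13]);print(e.round(1).tolist())
report(b,r)
E
```

```text
shelf [0.60714408 0.29730078 0.03720063]
[[3.3, 0.4], [-3.3, 0.3]]
[[-1.1, 0.4], [0.9, 0.7], [-0.6, 0.5], [0.9, -1.7]]
board [ 0.5617  0.1876 -0.1373] red [ 0.5812  0.1424 -0.1392] red in board_end: x -2.00 y 42.84 mm, th -0.11 deg
```

```bash
python3 -m jog '[[[-0.0233,0.0414,0,0,0,0],[-0.0233,0.0414,0,0,0,0],[0,0,0,0,0,0],[0,0,0.04,0,0,0],[0,0,0.04,0,0,0],[0,0,0.0205,0,0,0],[0,0,0,0,0,0]]]' 0
python3 -m jog '[[[0,-0.006,0,0,0,0],[0,-0.006,0,0,0,0],[0,-0.006,0,0,0,0],[0,-0.006,0,0,0,0],[0,-0.006,0,0,0,0],[0,-0.006,0,0,0,0],[0,-0.006,0,0,0,0],[0,-0.004,0,0,0,0],[0,-0.003,0,0,0,0],[0,-0.002,0,0,0,0],[0,0,0,0,0,0]]]'
python3 - <<'E'
from plant import *
import cv2,pickle
s=get_state();t=snapshot("wrist");o=snapshot("top");c=snapshot("scene");pickle.dump((t,s,o,c),open("s4.pkl","wb"));cv2.imwrite("pics/w4.png",t["frame"][:,:,::-1]);print(s["tool_pos"])
E
```

```text
clock: 6.48
tool_pos: [0.5959, 0.2509, 0.0252]
eef_rot: [0.068, 0.998, -0.001, -0.001]
contact_force: [-0.2, 0.8, -0.1]
opening: 0.005
finger_force: 0.0
clock: 7.85
tool_pos: [0.59, 0.2014, 0.0268]
eef_rot: [0.068, 0.998, 0.0, 0.0]
contact_force: [0.4, 0.3, 2.8]
opening: 0.008
finger_force: 1.5
[0.59000635 0.20141401 0.0268344 ]
```

View pics/w4.png

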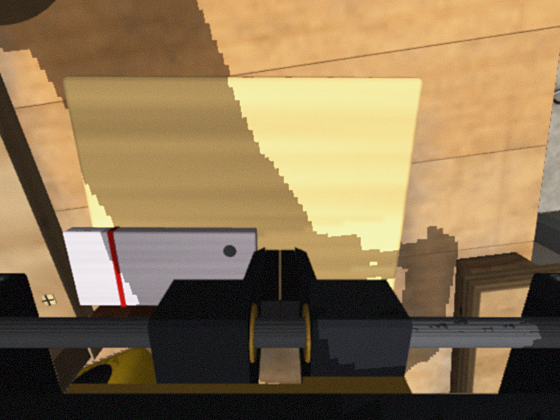

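The bar has slid along the fence and now overhangs. Bar front edge is at row 229, columns 64–256, with the red line from (112,229) to (123,305). The board's front edge is at row 79, columns 65–421.

Run:
```python
from h import *
import pickle
w,st,o,c=pickle.load(open("s4.pkl","rb"))
cam=wcam(w,st)
b,e=fit([BOARD[k] for k in('fl','fr')],[(421,79),(65,79)],cam,[.56,.19,-.13]);print(e.round(1).tolist())
r,e=fit([BAR[k] for k in('fr','fl','rf','rk','kr')],[(64,229),(256,229),(112,229),(123,305),(77,305)],cam,[.58,.15,-.13]);print(e.round(1).tolist())
report(b,r)
```

```text
[[4.8, 0.7], [-4.8, 1.0]]
[[-2.1, 0.2], [0.4, 1.6], [-1.4, 0.6], [1.0, -1.2], [2.4, -1.5]]
board [ 0.5639  0.1879 -0.1359] red [ 0.5785  0.1151 -0.145 ] red in board_end: x -3.20 y 14.80 mm, th -0.52 deg
```

```bash
python3 -m jog '[[[0,-0.003,0,0,0,0],[0,-0.003,0,0,0,0],[0,-0.003,0,0,0,0],[0,-0.002,0,0,0,0],[0,-0.001,0,0,0,0],[0,0,0,0,0,0],[0,0,0,0,0,0]]]'
python3 - <<'E'
from plant import *
import cv2,pickle
s=get_state();t=snapshot("wrist");o=snapshot("top");c=snapshot("scene");pickle.dump((t,s,o,c),open("s5.pkl","wb"));print(s["tool_pos"])
f=t["frame"][180:320,20:300,::-1]
a=cv2.resize(f,None,fx=2.8,fy=2.8,interpolation=cv2.INTER_CUBIC)
cv2.imwrite("pics/w5.png",a)
E
```

```text
clock: 8.88
tool_pos: [0.5883, 0.1895, 0.0267]
eef_rot: [0.068, 0.998, -0.0, 0.0]
contact_force: [0.8, 1.3, 4.1]
opening: 0.004
finger_force: 2.2
[0.58828834 0.18946548 0.02674497]
```

View pics/w5.png

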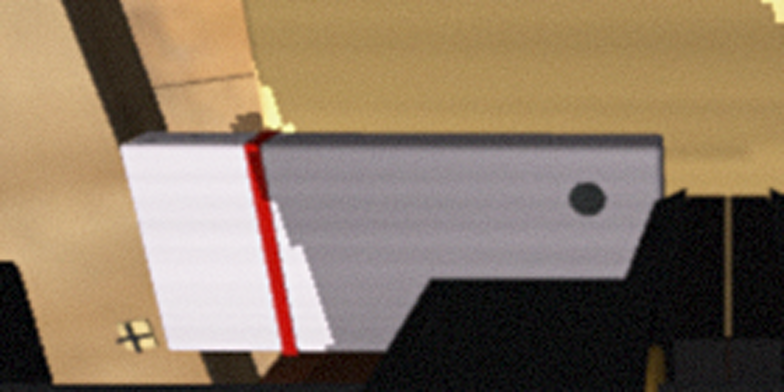

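The red line runs down the bar's front side to about crop (272,131). The board edge extrapolates to about (260,131), so 2–3 mm are left. I'll fit both edges numerically.

```bash
cat > m.py <<'E'
from h import *
import pickle,cv2,sys
w,st=pickle.load(open(sys.argv[1],"rb"))[:2]
f=w["frame"].astype(float);cam=wcam(w,st)
def ground(uv,z):
    uv=np.atleast_2d(uv);d=np.c_[uv,np.ones(len(uv))]@np.linalg.inv(cam[0]).T@cam[1].T
    return cam[2]+d*((z-cam[2][2])/d[:,2:])
# board right edge: strongest change of yellow-ness (R+G-2B normalised) along rows
g=cv2.GaussianBlur(f,(0,0),1.2);y=(g[...,0]+g[...,1]-2*g[...,2])/g.sum(2)
b0=np.array([.5598,.1874,-.1352])
pts=[]
for t in np.linspace(-.062,-.002,60):
    u,v=proj(pose2w(b0,[(t,-.085,.022)]),*cam)[0]
    if not 3<v<416: continue
    r=int(round(v));c=np.arange(max(int(u)-14,1),int(u)+15);gr=y[r,c+1]-y[r,c-1];i=gr.argmax();pts.append((c[i],r,gr[i]))
pts=np.array(pts);pts=pts[pts[:,2]>.3*np.median(pts[:,2])]
k=np.ones(len(pts),bool)
for _ in range(4):
    p=np.polyfit(pts[k,1],pts[k,0],1);e=pts[:,0]-np.polyval(p,pts[:,1]);k=abs(e)<max(1.2,1.5*np.median(abs(e)))
print('edge line',p.round(3),k.sum(),len(pts),'rms',e[k].std().round(2))
E1=ground([np.polyval(p,[pts[0,1],pts[-1,1]])[i:i+1].tolist()+[pts[[0,-1][i],1]] for i in(0,1)],.022)
# red
red=(f[...,0]>1.6*f[...,1])&(f[...,0]>1.6*f[...,2])&(f[...,0]>90)
uv0=proj(pose2w(b0,[(.01,-.08,.03)]),*cam)[0]
n,l,s,_=cv2.connectedComponentsWithStats(red.astype(np.uint8))
i=1+np.argmax([s[j,4] if abs(s[j,0]-uv0[0])<60 and s[j,1]>100 else 0 for j in range(1,n)]);print('red blob',s[i])
v,u=np.nonzero(l==i);rows=np.unique(v);cen=np.array([(u[v==r].mean(),r) for r in rows])
q=cen[(rows>rows[0]+9)&(rows<rows[-1]-3)]
pq=np.polyfit(q[:,1],q[:,0],1);R1=ground(np.c_[np.polyval(pq,q[[0,-1],1]),q[[0,-1],1]],.030)
d=E1[1]-E1[0];d/=np.linalg.norm(d);nrm=np.array([-d[1],d[0],0])
nrm*=np.sign(nrm[1]);print('edge dir deg',np.degrees(np.arctan2(d[1],d[0])).round(2))
dr=R1[1]-R1[0];print('red dir deg',np.degrees(np.arctan2(dr[1],dr[0])).round(2),'offset inwards mm',((R1-E1[0])@nrm*1e3).round(2), 'top-row cen',cen[:4].round(1).tolist(),'edge there',np.polyval(p,cen[:4,1]).round(1))
E
python3 m.py s4.pkl; python3 m.py s5.pkl
```

```text
edge line [ 0.358 23.543] 34 59 rms 2.0
red blob [107 231  20  76 397]
edge dir deg 0.75
red dir deg -8.2 offset inwards mm [6.08 0.27] top-row cen [[109.7, 231.0], [109.5, 232.0], [109.5, 233.0], [109.5, 234.0]] edge there [106.3 106.6 107.  107.4]
edge line [ 0.242 53.501] 48 60 rms 5.3
red blob [107 231  20  76 391]
edge dir deg -5.13
red dir deg -8.14 offset inwards mm [4.63 2.67] top-row cen [[109.0, 231.0], [109.5, 232.0], [109.5, 233.0], [110.0, 234.0]] edge there [109.5 109.7 109.9 110.2]
```

Run:
```python
import pickle,numpy as np,cv2
w,st,o,c=pickle.load(open("s5.pkl","rb"))
f=w["frame"]; a=cv2.resize(f[70:250,70:150],None,fx=3.3,fy=3.3,interpolation=cv2.INTER_CUBIC)
b=cv2.resize(o["frame"][140:235,215:275],None,fx=6,fy=6,interpolation=cv2.INTER_CUBIC)
h=max(a.shape[0],b.shape[0]);m=np.zeros((h,a.shape[1]+b.shape[1]+6,3),np.uint8);m[:a.shape[0],:a.shape[1]]=a;m[:b.shape[0],-b.shape[1]:]=b
print(a.shape,b.shape,m.shape);cv2.imwrite("pics/w6.png",m[:,:,::-1])
for r in range(90,226,15): print(r,[tuple(x) for x in f[r,84+(r-79)//6:102+(r-79)//6:2].tolist()],84+(r-79)//6)
```

```text
(594, 264, 3) (570, 360, 3) (594, 630, 3)
90 [(131, 89, 54), (128, 94, 58), (130, 95, 59), (150, 123, 73), (169, 137, 85), (174, 141, 85), (167, 139, 83), (178, 144, 92), (173, 143, 90)] 85
105 [(116, 86, 57), (112, 82, 50), (129, 100, 63), (163, 135, 84), (169, 137, 85), (171, 139, 88), (173, 140, 91), (173, 142, 91), (169, 136, 86)] 88
120 [(121, 86, 52), (112, 79, 50), (119, 89, 56), (139, 114, 67), (157, 129, 80), (161, 132, 80), (157, 129, 77), (162, 131, 81), (157, 127, 76)] 90
135 [(218, 166, 105), (211, 159, 100), (122, 91, 55), (140, 113, 71), (158, 131, 83), (156, 124, 76), (153, 127, 73), (160, 132, 83), (165, 136, 84)] 93
150 [(221, 169, 110), (222, 171, 109), (225, 172, 114), (167, 129, 83), (169, 138, 84), (175, 145, 93), (172, 141, 88), (170, 140, 86), (173, 143, 91)] 95
165 [(220, 165, 106), (221, 169, 108), (215, 165, 105), (160, 130, 78), (166, 141, 85), (176, 142, 91), (171, 138, 85), (174, 142, 90), (168, 140, 83)] 98
180 [(213, 164, 106), (216, 166, 108), (219, 170, 112), (178, 140, 85), (165, 136, 86), (178, 144, 88), (172, 141, 86), (174, 142, 91), (173, 141, 91)] 100
195 [(211, 164, 109), (212, 163, 105), (210, 159, 104), (165, 132, 80), (159, 128, 78), (170, 138, 81), (170, 134, 86), (170, 142, 88), (169, 137, 83)] 103
210 [(218, 174, 121), (223, 183, 126), (222, 180, 126), (231, 192, 127), (217, 184, 116), (198, 176, 107), (177, 146, 93), (180, 150, 92), (175, 148, 91)] 105
225 [(122, 98, 67), (117, 86, 58), (120, 92, 63), (183, 147, 95), (209, 191, 121), (245, 243, 168), (219, 200, 129), (248, 248, 186), (243, 242, 171)] 108
```

View pics/w6.png

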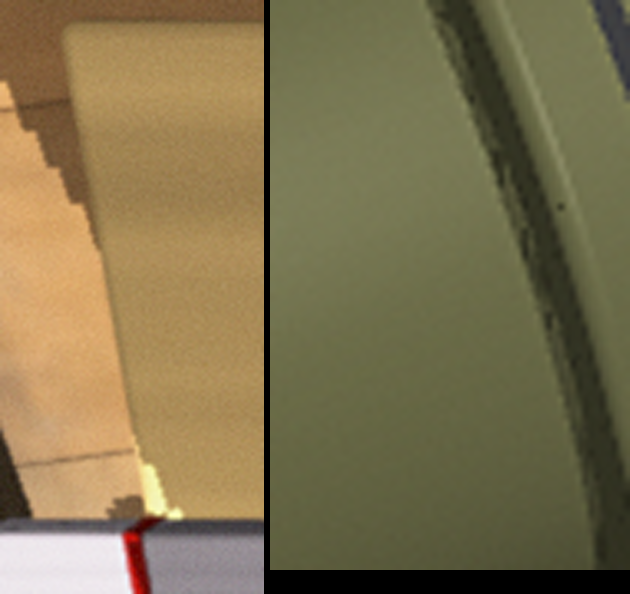

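The picture shows the board edge from crop (70,70) to (133,440), which extends to about 147 at row 520. The foot of the red line is at about (155,519), a little inwards. The top camera is hidden by the arm. Next I'll convert that gap to mm.

```bash
cat > g.py <<'E'
from h import *
def gap(w,st,redtop,edge,verbose=1):
    cam=wcam(w,st)
    def ground(uv,z):
        d=cam[1]@np.linalg.inv(cam[0])@np.array([*uv,1.]);return cam[2]+d*((z-cam[2][2])/d[2])
    P=ground(redtop,.030);P[2]=.022;uv=proj(P[None],*cam)[0]
    p=np.polyfit(*np.array(edge,float)[:,::-1].T,1);E=[ground((np.polyval(p,v),v),.022) for v in(edge[0][1],uv[1])]
    d=E[1]-E[0];d/=np.linalg.norm(d)
    n=np.array([-d[1],d[0],0])
    print('foot',uv.round(1),'edge col',np.polyval(p,uv[1]).round(1),'gap mm',((P-E[1])@n*1e3).round(2),'edge deg',np.degrees(np.arctan2(d[1],d[0])).round(2))
E
python3 - <<'E'
from g import *
import pickle
w,st=pickle.load(open("s5.pkl","rb"))[:2]
gap(w,st,(109.7,233),[(100.3,150),(103.2,165),(105.6,180),(108.3,195),(113.7,225)])
red=w["frame"].astype(int)
for r in range(224,236): print(r,[c for c in range(95,135) if red[r,c,0]>1.6*red[r,c,1] and red[r,c,0]>1.8*red[r,c,2]],red[r,108:122,0].tolist())
E
```

```text
foot [117.6 227.1] edge col 114.1 gap mm 1.93 edge deg -8.25
224 [] [120, 115, 117, 116, 114, 144, 225, 244, 245, 246, 248, 243, 233, 216]
225 [] [122, 122, 117, 120, 120, 137, 183, 190, 209, 242, 245, 215, 219, 240]
226 [115] [113, 113, 111, 120, 110, 117, 132, 131, 139, 156, 156, 155, 191, 241]
227 [113, 114, 115, 116, 117, 118] [96, 94, 99, 97, 88, 79, 82, 76, 77, 80, 76, 89, 122, 151]
228 [112, 113, 114, 115, 116, 117] [89, 90, 89, 78, 72, 74, 70, 64, 69, 67, 69, 77, 83, 88]
229 [111, 112, 113, 114, 115] [88, 79, 78, 75, 68, 68, 66, 61, 62, 68, 72, 73, 64, 71]
230 [109, 110, 111, 112, 113, 114] [85, 67, 72, 57, 60, 59, 59, 57, 61, 76, 71, 72, 72, 66]
231 [107, 108, 109, 110, 111, 112, 113] [141, 129, 121, 93, 75, 85, 88, 82, 84, 84, 85, 84, 86, 84]
232 [107, 108, 109, 110, 111, 112] [194, 193, 184, 147, 97, 92, 115, 115, 110, 115, 113, 116, 112, 110]
233 [107, 108, 109, 110, 111, 112] [198, 191, 194, 172, 116, 108, 127, 132, 137, 135, 140, 137, 135, 135]
234 [108, 109, 110, 111, 112] [179, 144, 130, 129, 107, 114, 144, 148, 145, 146, 148, 147, 147, 147]
235 [108, 109, 110, 111, 112] [166, 115, 105, 107, 103, 117, 156, 149, 148, 146, 148, 146, 149, 149]
```

About 1.6 mm remain. I'll push 1.5 mm, then lift clear and go round to the front. From there I'll press the bar square against the fence once more.

```bash
python3 -m jog '[[[0,-0.001,0,0,0,0],[0,-0.0005,0,0,0,0],[0,0,0,0,0,0],[0,0,0,0,0,0]]]'
python3 -m jog '[[[0,0.006,0,0,0,0],[0,0.006,0,0,0,0],[0,0,-0.05,0,0,0],[0,0,-0.05,0,0,0],[0.0265,-0.0382,0,0,0,0],[0.0265,-0.0382,0,0,0,0],[0,0,0,0,0,0]]]'
python3 -m jog '[[[0,-0.025,0,0,0,0],[0,0,0,0,0,0],[0,0,0,0,0,0],[0,0,0,0,0,0]]]' 0.05
cat > look.py <<'E'
from plant import *
import sys,pickle
s=get_state();t=snapshot("wrist");pickle.dump((t,s),open(sys.argv[1],"wb"));print(s["tool_pos"])
from h import *
f=t["frame"].astype(int);red=(f[...,0]>1.6*f[...,1])&(f[...,0]>1.8*f[...,2])
cam=wcam(t,s);b=np.array([.5598,.1874,-.1352])
print('expected',proj(pose2w(b,[(-.07,-.085,.022),(.0,-.085,.022),(.005,-.085,.03),(.05,-.085,.03),(.05,-.085,.04)]),*cam).round(0).tolist())
u0,v0=proj(pose2w(b,[(.005,-.085,.03)]),*cam)[0].round().astype(int)
for r in range(v0-8,v0+58,3 if 0 else 2):
    c=[c for c in range(u0-20,u0+20) if red[r,c]]
    if c: print(r,min(c),max(c),end='; ')
print()
for r in range(v0-70,v0+2,8): print(r,u0-8,[tuple(x) for x in f[r,u0-8:u0+10].tolist()])
E
python3 look.py s7.pkl
```

```text
clock: 9.52
tool_pos: [0.5881, 0.1883, 0.0268]
eef_rot: [0.068, 0.998, 0.0, 0.0]
contact_force: [-0.1, 1.9, 4.9]
opening: 0.009
finger_force: 2.6
clock: 10.4
tool_pos: [0.5234, 0.127, 0.1262]
eef_rot: [0.07, 0.998, -0.003, -0.003]
contact_force: [0.6, -0.2, 0.3]
opening: 0.004
finger_force: 0.0
clock: 10.9
tool_pos: [0.5236, 0.1083, 0.1266]
eef_rot: [0.068, 0.998, 0.001, 0.0]
contact_force: [1.1, 0.5, 0.7]
opening: 0.435
finger_force: 0.0
[0.52364108 0.10831392 0.12663583]
expected [[277.0, 154.0], [277.0, 232.0], [277.0, 241.0], [277.0, 285.0], [277.0, 291.0]]
241 279 281; 243 279 281; 245 280 281; 247 280 281; 249 280 281; 251 280 281; 253 280 281; 255 279 281; 257 280 281; 259 279 281; 261 279 281; 263 279 281; 265 279 281; 267 279 281; 269 279 281; 271 279 281; 273 279 281; 275 279 281; 277 279 281; 279 279 281; 281 279 281; 283 279 281; 285 279 281; 287 279 281; 289 279 295; 291 279 296; 293 279 296; 295 279 296; 297 279 296; 
171 269 [(140, 104, 67), (142, 105, 68), (143, 106, 68), (147, 108, 69), (146, 108, 70), (146, 109, 70), (145, 109, 67), (149, 109, 72), (146, 110, 68), (
[... 1856 characters left out ...]
9, 101), (204, 168, 105), (199, 164, 106), (201, 164, 104), (197, 160, 100), (201, 168, 109)]
227 269 [(150, 116, 79), (147, 110, 75), (149, 115, 76), (143, 111, 74), (147, 113, 78), (148, 118, 80), (149, 115, 77), (151, 116, 81), (141, 110, 74), (140, 110, 71), (169, 137, 90), (186, 153, 96), (202, 168, 108), (204, 171, 108), (205, 170, 109), (204, 171, 108), (205, 173, 110), (207, 172, 109)]
235 269 [(144, 111, 76), (140, 108, 72), (142, 108, 73), (138, 109, 72), (141, 109, 72), (139, 110, 72), (143, 112, 75), (148, 112, 78), (148, 111, 80), (143, 114, 76), (174, 144, 89), (199, 166, 107), (211, 177, 112), (210, 178, 112), (212, 176, 111), (214, 179, 116), (211, 177, 109), (211, 174, 113)]
```

From straight above, with no parallax, the red line is centred near column 280.1 and the board edge near 278.3, so about 1 mm remains inwards. I'll look again from closer.

```bash
python3 -m jog '[[[0,0,0.045,0,0,0],[0,0,0.045,0,0,0],[0,0,0,0,0,0],[0,0,0,0,0,0]]]'
python3 look.py s8.pkl | cut -c1-330
python3 - <<'E'
import pickle,numpy as np
w,s=pickle.load(open("s8.pkl","rb"));f=w["frame"].astype(int)
from h import *
cam=wcam(w,s);b=np.array([.5598,.1874,-.1352])
u=proj(pose2w(b,[(-.03,-.085,.022),(-.03,-.084,.022),(.005,-.085,.022),(.005,-.084,.022),(.01,-.085,.03),(.01,-.084,.03)]),*cam);print(u.round(2).tolist())
v1,v2=int(u[0,1]),int(u[4,1])
c=np.arange(265,295)
print('edge',[ (k,*x) for k,x in zip(c,f[v1-10:v1+40,265:295].mean(0).round().astype(int).tolist())])
print('red ',[ (k,*x) for k,x in zip(c,f[v2+3:v2+30,265:295].mean(0).round().astype(int).tolist())])
E
```

```text
clock: 11.45
tool_pos: [0.5239, 0.1074, 0.0378]
eef_rot: [0.068, 0.998, 0.0, 0.001]
contact_force: [0.3, -0.6, 0.8]
opening: 0.567
finger_force: 0.0
[0.52394892 0.10740219 0.0377536 ]
expected [[278.0, 177.0], [278.0, 287.0], [278.0, 302.0], [278.0, 361.0], [278.0, 374.0]]
300 280 284; 302 280 284; 304 280 284; 306 281 284; 308 281 284; 310 281 284; 312 281 284; 314 280 284; 316 280 284; 348 281 283; 350 280 283; 352 280 283; 354 280 283; 356 280 283; 358 280 283; 
232 270 [(142, 106, 67), (146, 111, 68), (149, 109, 71), (146, 110, 72), (140, 101, 64), (144, 110, 69), (146, 109, 69), (140, 104, 65), (136, 98, 61), (125, 97, 62), (144, 116, 73), (170, 138, 85), (184, 152, 93), (189, 155, 94), (200, 167, 104), (201, 166, 102), (208, 172, 111), (203, 167, 109)]
240 270 [(142, 108, 66), (144, 110, 65), (147, 110, 72), (151, 113, 74), (147, 106, 64), (147, 109, 68), (149, 110, 68), (147, 108, 68), (143, 104, 66), (130, 98, 63), (137, 112, 69), (167, 132, 87), (185, 154, 101), (190, 156, 98), (196, 162, 104), (200, 162, 103), (199, 165, 109), (198, 166, 106)]
248 270 [(147, 109, 70), (144,
[... 3306 characters left out ...]
72), (np.int64(271), 71, 69, 72), (np.int64(272), 70, 69, 71), (np.int64(273), 70, 69, 71), (np.int64(274), 70, 69, 71), (np.int64(275), 70, 69, 71), (np.int64(276), 70, 69, 72), (np.int64(277), 70, 69, 72), (np.int64(278), 71, 70, 72), (np.int64(279), 70, 69, 71), (np.int64(280), 65, 53, 55), (np.int64(281), 62, 43, 44), (np.int64(282), 63, 42, 43), (np.int64(283), 62, 42, 43), (np.int64(284), 64, 52, 53), (np.int64(285), 69, 67, 69), (np.int64(286), 70, 69, 72), (np.int64(287), 70, 68, 71), (np.int64(288), 71, 69, 71), (np.int64(289), 69, 68, 70), (np.int64(290), 70, 68, 71), (np.int64(291), 69, 68, 71), (np.int64(292), 71, 69, 72), (np.int64(293), 70, 69, 72), (np.int64(294), 69, 68, 71)]
```

Closer up, the red line is centred at column 282.1 and the board's end at about 278.6, which leaves 2.1 mm. I'll press it square to the fence first, then do the end push.

```bash
python3 -m jog '[[[0,0.025,0,0,0,0],[0,0,0.011,0,0,0],[-0.008,0,0,0,0,0],[-0.008,0,0,0,0,0],[-0.004,0,0,0,0,0],[-0.002,0,0,0,0,0],[-0.001,0,0,0,0,0],[0,0,0,0,0,0],[0,0,0,0,0,0]]]'
```

```text
clock: 12.62
tool_pos: [0.5485, 0.1279, 0.0255]
eef_rot: [0.068, 0.998, -0.001, -0.001]
contact_force: [-4.2, -1.4, 0.7]
opening: 0.569
finger_force: 1.6
```

```bash
python3 -m jog '[[[0.015,0,0,0,0,0],[0,0,-0.03,0,0,0],[0,0,-0.03,0,0,0],[-0.0225,0.0386,0,0,0,0],[-0.0225,0.0386,0,0,0,0],[0,0,0,0,0,0],[0,0,0,0,0,0]]]' -
python3 -m jog '[[[0,0,0,0,0,0],[0,0,0,0,0,0],[0,0,0,0,0,0],[0,0,0.03,0,0,0],[0,0,0.03,0,0,0],[0,0,0,0,0,0],[0,0,0,0,0,0]]]' 0
```

```text
clock: 13.5
tool_pos: [0.5897, 0.2002, 0.0855]
eef_rot: [0.068, 0.998, -0.0, 0.0]
contact_force: [-0.6, -0.8, -0.1]
opening: 0.564
finger_force: 0.0
clock: 14.38
tool_pos: [0.5897, 0.2007, 0.026]
eef_rot: [0.068, 0.998, -0.0, -0.0]
contact_force: [0.0, -0.0, 0.2]
opening: 0.003
finger_force: 0.0
```

```bash
python3 -m jog '[[[0,-0.005,0,0,0,0],[0,-0.004,0,0,0,0],[0,-0.0025,0,0,0,0],[0,-0.0015,0,0,0,0],[0,-0.001,0,0,0,0],[0,-0.0005,0,0,0,0],[0,0,0,0,0,0],[0,0,0,0,0,0]]]'
python3 -m jog '[[[0,0.006,0,0,0,0],[0,0.006,0,0,0,0],[0,0,-0.05,0,0,0],[0,0,-0.05,0,0,0],[0.0265,-0.0382,0,0,0,0],[0.0265,-0.0382,0,0,0,0],[0,-0.025,0,0,0,0],[0,0,0,0,0,0]]]'
python3 -m jog '[[[0,0,0,0,0,0],[0,0,0,0,0,0],[0,0,0,0,0,0],[0,0,0.045,0,0,0],[0,0,0.045,0,0,0],[0,0,0,0,0,0],[0,0,0,0,0,0]]]' 0.05
cat > chk.py <<'E'
import numpy as np
from plant import *
from h import *
s=get_state();w=snapshot("wrist")
import pickle,sys;pickle.dump((w,s),open(sys.argv[1],"wb"))
f=w["frame"].astype(int)
cam=wcam(w,s);b=np.array([.5598,.1874,-.1352]);print(s["tool_pos"])
u=proj(pose2w(b,[(-.03,-.085,.022),(-.03,-.084,.022),(.01,-.085,.03),(.01,-.084,.03)]),*cam);print(u.round(2).tolist())
v1,v2=int(u[0,1]),int(u[2,1]);c0=int(u[0,0])-8
print('edge',c0,f[v1-10:v1+40,c0:c0+18,0].mean(0).round().tolist())
for a,z in((3,12),(12,20),(40,48)):
    m=f[v2+a:v2+z].mean(0);d=np.clip(m[c0-5:c0+25,0]-m[c0-5:c0+25,1]-4,0,None);print('red rows',v2+a,v2+z,'centre',((d*np.arange(c0-5,c0+25)).sum()/d.sum()).round(2),d.max().round())
E
python3 chk.py s9.pkl
```

```text
clock: 15.38
tool_pos: [0.588, 0.1869, 0.0259]
eef_rot: [0.068, 0.998, 0.0, 0.0]
contact_force: [0.1, 1.5, 2.2]
opening: 0.006
finger_force: 1.4
clock: 16.38
tool_pos: [0.5227, 0.1029, 0.1256]
eef_rot: [0.07, 0.998, -0.001, -0.0]
contact_force: [0.0, 0.4, -0.3]
opening: 0.003
finger_force: 0.0
clock: 17.25
tool_pos: [0.5237, 0.1056, 0.0367]
eef_rot: [0.068, 0.998, 0.0, 0.001]
contact_force: [-0.2, 0.1, 0.1]
opening: 0.571
finger_force: 0.0
[0.5237366  0.10562551 0.03674294]
[[280.98, 244.29], [282.68, 244.29], [281.03, 310.2], [282.69, 310.19]]
edge 272 [144.0, 144.0, 145.0, 144.0, 145.0, 146.0, 146.0, 147.0, 147.0, 139.0, 119.0, 146.0, 172.0, 183.0, 193.0, 200.0, 202.0, 200.0]
red rows 313 322 centre 281.0 44.0
red rows 322 330 centre nan 0.0
red rows 350 358 centre 280.91 114.0chk.py:12: RuntimeWarning: invalid value encountered in scalar divide
  m=f[v2+a:v2+z].mean(0);d=np.clip(m[c0-5:c0+25,0]-m[c0-5:c0+25,1]-4,0,None);print('red rows',v2+a,v2+z,'centre',((d*np.arange(c0-5,c0+25)).sum()/d.sum()).round(2),d.max().round())
```

The red line is now at column 281.0 and the board end at about 281.4, so it is within about 0.3 mm. One last gentle press against the fence, then back off and check.

```bash
python3 -m jog '[[[0,0.025,0,0,0,0],[0,0,0.0105,0,0,0],[-0.008,0,0,0,0,0],[-0.008,0,0,0,0,0],[-0.004,0,0,0,0,0],[-0.002,0,0,0,0,0],[-0.001,0,0,0,0,0],[0,0,0,0,0,0],[0,0,0,0,0,0]]]'
python3 -m jog '[[[0.005,0,0,0,0,0],[0.018,0,0,0,0,0],[0,0,-0.0105,0,0,0],[0,-0.025,0,0,0,0],[0,0,0,0,0,0],[0,0,0,0,0,0],[0,0,0,0,0,0]]]'
python3 chk.py s10.pkl 2>/dev/null
```

```text
clock: 18.42
tool_pos: [0.5482, 0.1262, 0.025]
eef_rot: [0.068, 0.998, -0.001, -0.001]
contact_force: [-4.3, -1.4, 1.2]
opening: 0.566
finger_force: 1.6
clock: 19.3
tool_pos: [0.5236, 0.1065, 0.0359]
eef_rot: [0.068, 0.998, 0.001, 0.0]
contact_force: [-0.4, 0.0, -0.0]
opening: 0.57
finger_force: 0.0
[0.52364706 0.10645098 0.03585236]
[[279.6, 245.27], [281.31, 245.27], [279.65, 311.44], [281.31, 311.44]]
edge 271 [144.0, 144.0, 145.0, 145.0, 145.0, 146.0, 146.0, 147.0, 144.0, 129.0, 129.0, 161.0, 177.0, 187.0, 196.0, 201.0, 201.0, 201.0]
red rows 314 323 centre 279.56 32.0
red rows 323 331 centre nan 0.0
red rows 351 359 centre 279.68 112.0
```

```bash
python3 -m jog '[[[0.01,0,-0.04,0,0,0],[0,0,-0.04,0,0,0],[0,0,0,0,0,0],[0,0,0,0,0,0]]]'; python3 -c "
from plant import *
print(finish_job())"
```

```text
clock: 19.85
tool_pos: [0.513, 0.1066, 0.1153]
eef_rot: [0.068, 0.998, 0.0, -0.0]
contact_force: [-0.1, -0.3, -0.7]
opening: 0.566
finger_force: 0.0
the job is handed in; nothing more can be done
None
```

The bar lies flat against the fence with its red line about 0.2 mm past the board's right end by the last close-up (good to about 0.3 mm); I handed the job in at 19.9 s, robot clear, and no verdict came back.

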